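# Release two chair rungs from the gravity feeder

### The job

On the rung feeder, press both push buttons down together, one under each fingertip, and keep both down until both wooden rungs have rolled down the chute and lie against its end stop; then let the buttons come up and move clear. Nothing is to be gripped or lifted: do not touch the rungs, do not push one button down alone, and leave the glue bottle, hammer and wooden block where they are.

Things in the scene. Friction and masses are not known exactly. Their poses are not given: they have to be found in the camera images.
- feeder: Fixed wooden feeder, 268 mm long (x), 164 mm wide (y), turned up to 0.5 rad either way. Origin on the work surface under the midpoint of the two buttons, z up. Button block: x -35 to 35 mm, top at 95 mm. From it a metal-lined chute, 148 mm wide inside with side walls 12 mm high, falls along the feeder's +x (away from the robot) at 17 degrees.
- end_stop (a point): Middle of the inner face of the chute's end stop at the chute floor, feeder x = 225 mm, 30 mm above the work surface; the stop's top is at 50 mm. Axes as the feeder's. The chute floor is 88 mm high where it leaves the button block.
- pins (a point): Middle of the row of four steel pins, 6 mm thick, across the chute at feeder x = 135 mm; the point is on the chute floor, 57 mm above the work surface. Up, they stand 8 mm proud and hold the rungs back. Each button draws down two of them; either pair alone still holds the rungs.
- button_left_top (a point): Centre of the flat top of the button on the feeder's +y side: a plain steel disc 26 mm across, 115 mm above the work surface when up, 16 mm above its dark steel collar (34 mm across). The buttons are 64 mm apart, centre to centre, along the feeder's y (38 mm clear between them). The point moves with the button; z up.
- button_right_top (a point): The same for the equal button at the feeder's -y side.
- button_left (a joint): Travel of the left button straight down, m: 0 up, 0.013 fully down (hard stop). It is sprung: about 1.5 N to start, 4.1 N fully down, and comes up by itself. The pins are below the chute from about 0.009 on; the rungs then take up to about 1 s to roll down.
- button_right (a joint): The same for the right button.
- rung_front: Loose wooden chair rung lying across the chute, 24 mm diameter with a thinner tenon at each end, 136 mm long, about 50 g; the one nearer the end stop, resting against the pins. Origin at its centre, y along its length; its x and z turn as it rolls. At the start its centre is at feeder x about 124 mm; against the end stop at about 213 mm.
- rung_rear: The equal rung behind it, resting against the front rung; starts at feeder x about 101 mm and ends at about 190 mm, against the front rung.
- glue_bottle: Bystander: red squeeze bottle, 58 mm across, 150 mm tall, standing to the +y side of the feeder. Origin at the centre of its underside.
- hammer: Bystander: hammer 260 mm long lying to the -y side of the feeder. Origin on its underside, along its x.
- wedge_block: Bystander: dark wooden block 75 x 45 x 25 mm lying to the +y side of the chute. Origin at the centre of its underside.
Things that resemble listed ones, but are neither listed nor needed, are in the scene too. Leave any orange look-alike of the rung_front alone. Leave any red look-alike of the rung_rear alone.

How it is judged:
On the way, in this order (a step that is already met when the one before it is completed fails the run):
1. both buttons are pressed down together with the fingertips (value of joint each of button_left, button_right above 0.004 m and contact force between the fingers and button_left above 0.3 N and contact force between the fingers and button_right above 0.3 N), for 0.04 s.
2. both rungs have rolled to the end stop while both buttons are still held down by the fingertips (value of joint each of button_left, button_right above 0.006 m and contact force between the fingers and button_left above 0.3 N and contact force between the fingers and button_right above 0.3 N and x of each of rung_front, rung_rear in the frame of feeder above 0.175 m and z of each of rung_front, rung_rear in the frame of feeder below 0.068 m), for 0.1 s.
At the end, for the whole second after the job is handed in: Both rungs lie at rest in the chute at its end stop (centres beyond feeder x = 175 mm, less than 68 mm high) and both buttons are up again (within 3 mm) (x of each of rung_front, rung_rear in the frame of feeder above 0.175 m and z of each of rung_front, rung_rear in the frame of feeder below 0.068 m and linear speed of each of rung_front, rung_rear below 0.03 m/s and value of joint each of button_left, button_right below 0.003 m); the robot touches nothing.
It fails at once if one button was pushed down alone ((value of joint button_left above 0.009 m and value of joint button_right below 0.002 m) or (value of joint button_right above 0.009 m and value of joint button_left below 0.002 m)).
It fails at once if the robot touched a rung (contact force between any of the fingers, the arm and rung_front above 0.3 N or contact force between any of the fingers, the arm and rung_rear above 0.3 N).
It fails at once if a rung was lifted out of the chute (z of any of rung_front, rung_rear in the frame of feeder above 0.105 m).
It fails at once if a bystander was moved (distance of any of glue_bottle, hammer, wedge_block from where it was at the start of the episode above 0.02 m).
It also fails if it takes over 34 s, if anything falls off the work surface, if the arm or the gripper's body presses on something with over 40 N, if the wrist force passes 120 N, or if a joint passes its speed limit or range.

### The arm

A 7-joint arm with a two-finger parallel gripper is mounted at the origin on the work surface. World frame = base frame: x ahead of the robot, y to its left, z up, the work surface at z = 0. Lengths are in m, angles in rad, forces in N, time in s.
With the tool pointing down it reaches from about 0.375 to 0.925 m from the base axis. Payload 3.1 kg.
Tool frame: the origin (TCP) lies between the finger pads; the fingertips stand 19 mm ahead of it and the grasp point (between the pads) is the TCP; z points along the fingers, y is the direction in which the jaws open and shut (so a half turn about z gives the same grasp; the last joint's range is limited). The gripper opens to 85 mm and grips with 20 to 120 N. Pads are 22 mm wide; open, the fingers measure 114 mm over their backs; the gripper's body (76 mm by 85 mm) begins 54 mm behind the grasp point. The pads swing forward as they close: fully open they stand 13 mm farther back than shut.
Start: joints at [1.116, 0.383, 0.044, 1.598, -0.018, 1.161, -0.05], TCP at [0.227, -0.609, 0.23] pointing down, gripper open.
Joint ranges: [-2.61, 2.61], [-0.41, 2.15], [-1.48, 1.57], [0, 2.5], [-1.57, 4.71], [0.05, 1.97], [-2.85, 2.85]. Speed limits (rad/s): [2.79, 2.79, 3.14, 3.14, 3.14, 3.14, 3.14].

### API

Orientations are given as a unit quaternion [x, y, z, w].
In Python, from bench import move_ptp, movel, move_j, move_gripper, pause, inverse_kinematics, read_camera, camera_params, MotionError, sign_off, look_for, tip_of, read_time_s, read_qpos, read_joint_vel, read_effort, read_eef_pos, read_tcp_rot, read_ft_force, read_ft_torque, read_finger_gap gives the robot as it stands. Calls block until the motion is done:
- move_ptp(position, orientation): joint-space move of the TCP to a pose.
- movel(position, orientation=None, speed=0.15): straight line of the TCP; orientation=None keeps the orientation; speed is the mean speed in m/s.
- move_j(angles): joint-space move.
- move_gripper(opening, effort=None): finger opening in m; effort is the grip in N (None keeps the last); returns when the fingers have stopped.
- pause(seconds).
- inverse_kinematics(position, orientation): joint angles nearest the present ones, or None.
- read_camera(name): name is "scene" or "top" or "wrist"; returns the picture (420x560x3 uint8, red, green, blue); there is no depth.
- camera_params(name): a dict with "K" (3x3 intrinsics, pixels), "dist_coeffs" ([k1, k2, p1, p2, k3] as OpenCV has them; the pictures are not rectified), "camera_from_world" (4x4, takes a point from world to camera coordinates). Camera axes: x right, y down, z forward; pixel columns grow to the right and rows downward; lengths in m; the calibration is good to about 2 mm. A picture is of the moment at which its call begins: read the wrist's pose just before it. camera_params takes no time and is no camera call; for the wrist camera it gives the pose at the moment of the call.
A pose or a line that the arm cannot do raises MotionError and nothing moves.
- sign_off(): hands the job in, once; it reports no verdict.
Trained networks look in the newest picture that a camera, given by its name, has taken for a name from the list of things; names that differ only in an ending like _2 or _b are one class to them, and where a whole thing is asked for, a point or a joint stands for the part that bears it (a point fixed in the world has none). Each returns a list of dicts, best first, with "confidence" (0 to 1); they miss things now and then, are a little off and sometimes report something else, mostly with a low value. They report only what shows in the picture. A call takes as long as a camera call. They do not tell look-alikes from the thing itself.
- look_for(camera, name): "at" ([column, row] in pixels, amid what is visible of it).
- tip_of(camera, name): "at" ([column, row] in pixels: a listed point, or the origin of a listed thing).
Readings, each from a call of its own:
- read_time_s(): time.
- read_qpos(): joint angles.
- read_joint_vel(): joint speeds.
- read_effort(): joint torques, N m.
- read_eef_pos(): TCP position.
- read_tcp_rot(): TCP orientation.
- read_ft_force(): force on the tool from outside, world axes, zero at the start.
- read_ft_torque(): the same for the moment, N m.
- read_finger_gap(): finger opening in m.
Only numpy, scipy, OpenCV 4.12 (cv2) and the standard library are available. Lean on these libraries where they do the work, as an engineer would, in place of code of your own. Each camera call takes 0.05 s, during which the arm holds its last target.

## Working session

There is one attempt and no reset: what is moved stays moved. The work goes in short steps, each a Python script; the robot and the scene stay as the last script left them, time stands still between calls to the robot, and variables do not carry over. Pictures are saved under pics/ and viewed, and the job is handed in when it is done.

```bash
ls; mkdir -p pics
cat > s1.py <<'E'
from bench import *
import cv2,numpy as np
for c in ("scene","top"):
    im=read_camera(c); cv2.imwrite(f"pics/{c}1.png",im[:,:,::-1])
    p=camera_params(c); print(c,np.round(p["camera_from_world"],3).tolist(),np.round(p["K"],1).tolist(),p["dist_coeffs"])
    for n in ("button_left_top","button_right_top","end_stop","pins","feeder","rung_front","rung_rear"):
        print(c,n,[(np.round(d["at"],1).tolist(),round(d["confidence"],2)) for d in tip_of(c,n)])
print(read_time_s(),read_eef_pos(),read_tcp_rot(),read_finger_gap())
E
python3 s1.py
```

```text
pics
scene [[0.824, 0.566, -0.019, -0.559], [0.343, -0.524, -0.78, -0.132], [-0.451, 0.636, -0.626, 1.359], [0.0, 0.0, 0.0, 1.0]] [[447.3, 0.0, 282.9], [0.0, 447.3, 206.8], [0.0, 0.0, 1.0]] [-0.12969848  0.          0.          0.          0.        ]
scene button_left_top [([263.2, 173.3], 0.52)]
scene button_right_top [([241.2, 181.9], 0.47)]
scene end_stop [([308.8, 259.4], 0.95)]
scene pins [([285.9, 224.6], 0.7)]
scene feeder [([256.9, 218.0], 0.9), ([262.8, 173.1], 0.62)]
scene rung_front [([281.0, 218.3], 0.64), ([282.2, 327.2], 0.61), ([274.6, 168.2], 0.51)]
scene rung_rear [([276.5, 209.9], 0.74), ([377.0, 201.9], 0.59)]
top [[-0.021, -1.0, 0.011, 0.046], [-0.993, 0.02, -0.113, 0.648], [0.112, -0.013, -0.994, 0.909], [0.0, 0.0, 0.0, 1.0]] [[461.1, 0.0, 278.4], [0.0, 461.1, 207.9], [0.0, 0.0, 1.0]] [-0.14029979  0.          0.          0.          0.        ]
top button_left_top [([246.6, 254.9], 0.54)]
top button_right_top [([282.5, 258.8], 0.67)]
top end_stop [([298.3, 156.8], 0.63)]
top pins [([284.6, 194.3], 0.55)]
top feeder [([262.9, 261.2], 0.67)]
top rung_front [([175.4, 288.6], 0.91), ([283.9, 197.3], 0.74), ([383.4, 127.6], 0.73)]
top rung_rear [([280.4, 208.2], 0.81), ([163.8, 143.1], 0.72), ([228.2, 167.5], 0.47), ([297.6, 156.6], 0.26), ([354.7, 272.7], 0.24)]
0.8 [ 0.22704862 -0.60906529  0.2300936 ] [9.84126189e-01 1.77470123e-01 1.97794103e-05 6.82641681e-06] 0.08565922511373242
```

View pics/scene1.png

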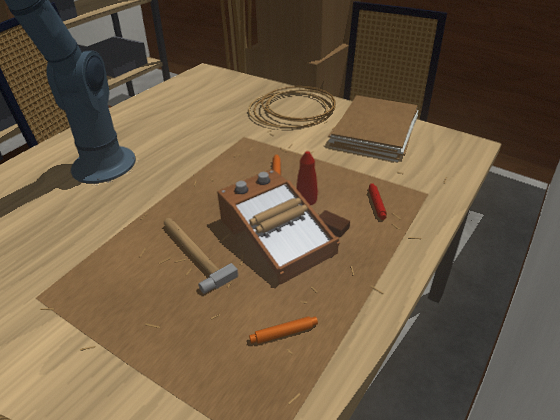

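View pics/top1.png

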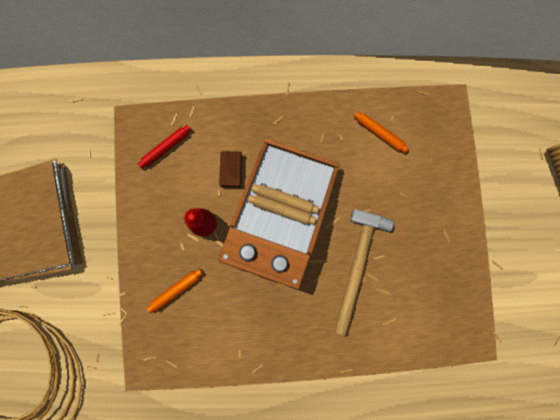

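```bash
cat > geo.py <<'E'
import numpy as np,cv2
from scipy.optimize import least_squares
from bench import camera_params
F={"button_left_top":(0,.032,.115),"button_right_top":(0,-.032,.115),"end_stop":(.225,0,.030),"pins":(.135,0,.057),"feeder":(0,0,0)}
def proj(p,X):
    M=np.array(p["camera_from_world"]);X=np.atleast_2d(X)@M[:3,:3].T+M[:3,3]
    return cv2.projectPoints(X.reshape(-1,1,3),np.zeros(3),np.zeros(3),np.array(p["K"]),np.array(p["dist_coeffs"]))[0][:,0]
def w(q,P):
    c,s=np.cos(q[2]),np.sin(q[2]);P=np.atleast_2d(P)
    return np.c_[q[0]+c*P[:,0]-s*P[:,1],q[1]+s*P[:,0]+c*P[:,1],P[:,2]]
def fit(obs): # list of (params,name,px)
    f=lambda q:np.concatenate([(proj(p,w(q,F[n]))[0]-np.array(a)) for p,n,a in obs])
    r=least_squares(f,[.55,0,0],loss="soft_l1",f_scale=2.);return r.x,f(r.x).reshape(-1,2)
def ray(p,px,z):
    M=np.array(p["camera_from_world"]);u=cv2.undistortPoints(np.array([[px]],float),np.array(p["K"]),np.array(p["dist_coeffs"]))[0,0]
    d=M[:3,:3].T@np.r_[u,1];o=-M[:3,:3].T@M[:3,3];return o+d*(z-o[2])/d[2]
E
python3 - <<'E'
from geo import *
s,t=camera_params("scene"),camera_params("top")
S={"button_left_top":(263.2,173.3),"button_right_top":(241.2,181.9),"end_stop":(308.8,259.4),"pins":(285.9,224.6)}
T={"button_left_top":(246.6,254.9),"button_right_top":(282.5,258.8),"end_stop":(298.3,156.8),"pins":(284.6,194.3)}
for p,D in((s,S),(t,T)):
    for n in D: print(n,ray(p,D[n],F[n][2]).round(4))
for o in ([(s,n,a) for n,a in S.items()],[(t,n,a) for n,a in T.items()],[(s,n,a) for n,a in S.items()]+[(t,n,a) for n,a in T.items()]):
    q,r=fit(o);print(q.round(4),r.round(1).tolist())
E
```

```text
button_left_top [0.5553 0.0974 0.115 ]
button_right_top [0.5325 0.0394 0.115 ]
end_stop [ 0.7618 -0.0195  0.03  ]
pins [0.6716 0.024  0.057 ]
button_left_top [0.5527 0.0944 0.115 ]
button_right_top [0.5441 0.0278 0.115 ]
end_stop [ 0.7561 -0.0117  0.03  ]
pins [0.6733 0.0196 0.057 ]
[ 0.5463  0.0672 -0.3606] [[0.7, 0.3], [0.3, 0.8], [-0.2, -2.9], [-0.7, 1.2]]
[ 0.545   0.061  -0.3221] [[1.6, -1.4], [-1.4, 5.0], [-0.8, -1.1], [0.6, 0.1]]
[ 0.546   0.0636 -0.3403] [[-0.4, 0.9], [-0.6, 1.6], [0.5, -2.8], [-0.7, 1.5], [0.3, -2.2], [-3.0, 4.8], [-0.2, -1.0], [0.5, 0.0]]
```

The scene view shows the feeder with its buttons at (241,187) and (264,178), and two rungs on the chute at about (279,214). In the top view the buttons are at (248,252) and (280,264), so the network's right button is about 5 px too high there. The red and orange sticks are look-alikes. Next I'll move above the buttons and refine with the wrist camera.

```bash
cat > s2.py <<'E'
from bench import *
from geo import *
t=camera_params("top")
for px in((248,252),(280,264)): print(ray(t,px,.115).round(4))
q=[.546,.064,-.345]
for a in (q[2],q[2]+np.pi):
    o=[np.cos(a/2),np.sin(a/2),0,0]; j=inverse_kinematics([q[0],q[1],.30],o); print(a,None if j is None else np.round(j,2))
    if j is not None:
        j2=inverse_kinematics([q[0],q[1],.12],o); print(None if j2 is None else np.round(j2,2))
p=camera_params("wrist");M=np.array(p["camera_from_world"]);R=M[:3,:3].T
print("cam pos",-R@M[:3,3],"fwd",R[:,2],np.round(p["K"],0).tolist(),p["dist_coeffs"])
print(read_qpos())
E
python3 s2.py
```

```text
[0.558  0.0917 0.115 ]
[0.5345 0.0326 0.115 ]
-0.345 [ 0.39  0.19 -0.65  1.73  0.12  1.26 -2.21]
[ 0.28  0.38 -0.56  1.91  0.25  0.92 -2.31]
2.7965926535897934 [ 0.49  0.21 -0.78  1.73  0.16  1.26  0.91]
[ 0.46  0.44 -0.77  1.9   0.37  0.95  0.74]
cam pos [ 0.29112816 -0.58573649  0.3745143 ] fwd [-0.25185412 -0.09404444 -0.9631849 ] [[337.0, 0.0, 280.0], [0.0, 337.0, 214.0], [0.0, 0.0, 1.0]] [-0.07714191  0.          0.          0.          0.        ]
[ 1.11622385  0.38287054  0.04388541  1.59788798 -0.01790702  1.16120389
 -0.04989908]
```

```bash
cat > s3.py <<'E'
from bench import *
from geo import *
a=-.355+np.pi
move_ptp([.546,.063,.29],[np.cos(a/2),np.sin(a/2),0,0])
pause(.2)
p=camera_params("wrist"); im=read_camera("wrist"); cv2.imwrite("pics/w1.png",im[:,:,::-1])
np.savez("w1.npz",M=p["camera_from_world"])
W=[];
for n in ("button_left_top","button_right_top","end_stop","pins"):
    d=tip_of("wrist",n); print(n,[(np.round(e["at"],1).tolist(),round(e["confidence"],2)) for e in d])
    if d: W.append((p,n,d[0]["at"])); print(ray(p,d[0]["at"],F[n][2]).round(4))
q,r=fit(W);print(q.round(4),r.round(1).tolist())
print(read_time_s(),read_eef_pos(),read_qpos())
E
python3 s3.py
```

```text
button_left_top [([309.7, 194.0], 0.89)]
[0.5572 0.0886 0.115 ]
button_right_top [([248.1, 194.6], 0.69)]
[0.537  0.0324 0.115 ]
end_stop [([278.5, 338.4], 0.55), ([278.9, 284.4], 0.54)]
[ 0.7574 -0.0189  0.03  ]
pins [([279.8, 288.8], 0.86)]
[0.6715 0.0151 0.057 ]
[ 0.5468  0.0608 -0.3581] [[2.4, -0.0], [-2.0, -0.7], [0.6, -0.1], [-0.7, 1.5]]
3.8917 [0.54600587 0.06294609 0.2899906 ] [ 0.49133432  0.22196558 -0.772955    1.74019951  0.16297441  1.24530319
  0.89394211]
```

View pics/w1.png

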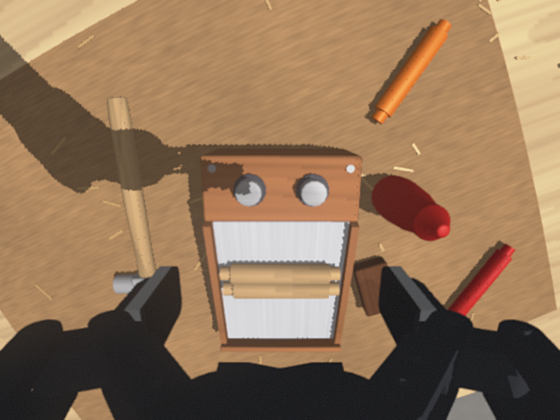

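The wrist view shows the feeder nearly square to the image, with the discs near (249,190) and (314,190) and both rungs behind the pins. The network's points are a few px inside those, so I'll check them on an enlarged crop.

Run:
```python
import cv2
im=cv2.imread("pics/w1.png")[140:240,190:370]
cv2.imwrite("pics/w1c.png",cv2.resize(im,None,fx=4.4,fy=4.4,interpolation=cv2.INTER_CUBIC))
```

```text
(no output)
```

View pics/w1c.png

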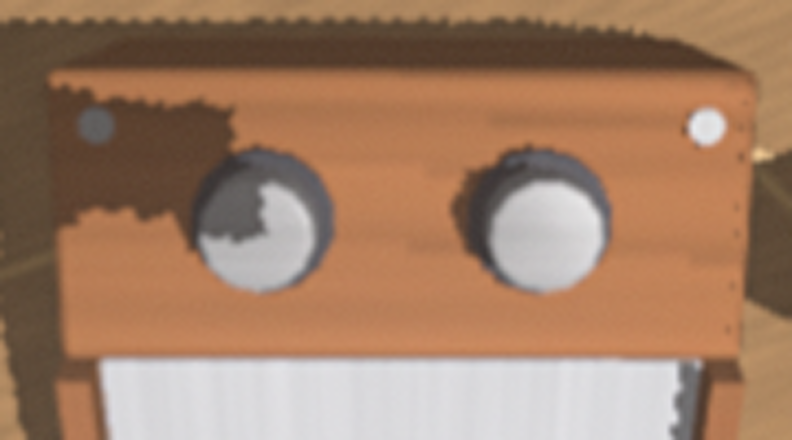

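```bash
cat > s4.py <<'E'
from geo import *
p=camera_params("wrist")
L,R=(314.2,193.0),(248.3,192.4)
l,r=ray(p,L,.115),ray(p,R,.115);print(l,r,np.linalg.norm(l-r),"yaw",np.arctan2(l[1]-r[1],l[0]-r[0])-np.pi/2,(l+r)/2)
t=camera_params("top");s=camera_params("scene")
o=[(p,"button_left_top",L),(p,"button_right_top",R),(p,"end_stop",(278.5,338.4)),(p,"pins",(279.8,288.8))]
q,e=fit(o);print(q,e.round(1).tolist())
for c,n in((t,"top"),(s,"scene"),(p,"w")): print(n,[proj(c,w(q,F[k]))[0].round(1).tolist() for k in F])
for n,c in(("top",t),("scene",s)):
    im=cv2.imread(f"pics/{n}1.png")
    for k in F:
        u=proj(c,w(q,F[k]))[0]; cv2.circle(im,tuple(int(round(v)) for v in u),2,(255,255,0),-1)
    im=im[130:300,190:360]; cv2.imwrite(f"pics/{n}_ov.png",cv2.resize(im,None,fx=3.5,fy=3.5))
E
python3 s4.py
```

```text
[0.55773549 0.0937451  0.115     ] [0.53499475 0.03410242 0.115     ] 0.06383096165232086 yaw -0.3642676420204767 [0.54636512 0.06392376 0.115     ]
[ 0.54639479  0.06393651 -0.36848021] [[0.1, 0.2], [-0.1, -0.1], [0.2, -0.9], [-0.3, 0.6]]
top [[246.9, 252.1], [279.2, 263.8], [300.9, 156.7], [286.7, 194.8], [264.2, 258.2]]
scene [[263.2, 174.3], [240.6, 183.3], [307.3, 257.8], [284.0, 226.8], [254.8, 215.3]]
w [[314.3, 193.2], [248.2, 192.3], [278.7, 337.5], [279.5, 289.4], [281.0, 174.4]]
```

View pics/top_ov.png

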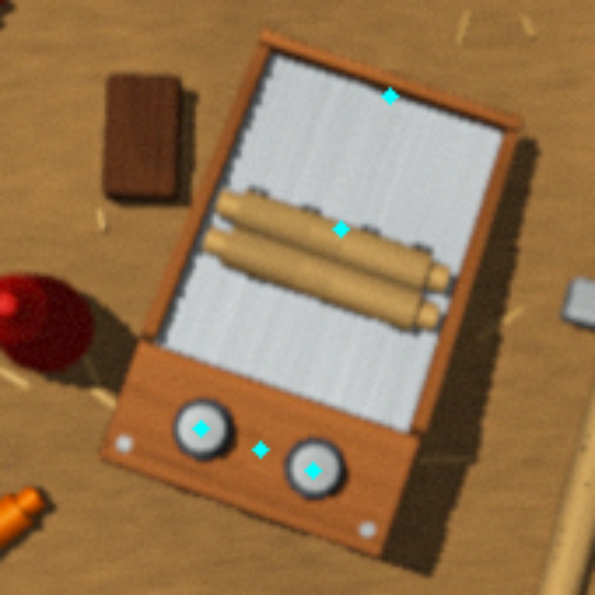

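View pics/scene_ov.png

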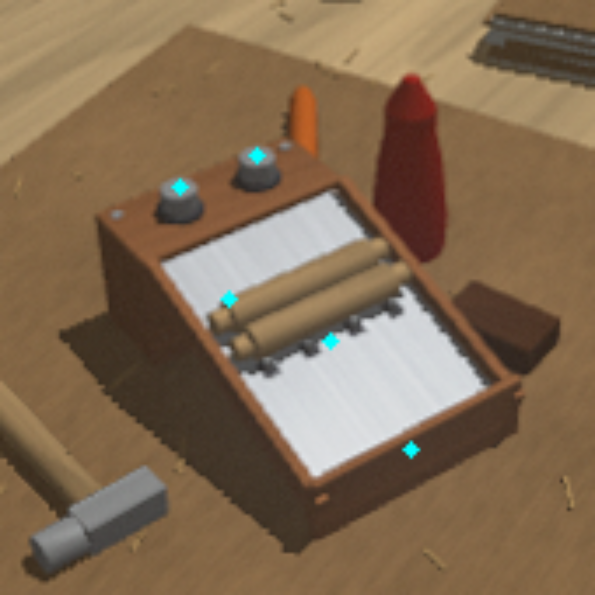

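The projected points land on both disc tops, the pins and the end stop in both fixed views. The feeder is at (0.5464, 0.0639), yaw −0.366. Now I'll set the finger opening and come down close.

```bash
cat > s5.py <<'E'
from bench import *
from geo import *
a=-.366+np.pi;o=[np.cos(a/2),np.sin(a/2),0,0]
move_gripper(.052,20)
movel([.5464,.0639,.155],o,speed=.12); pause(.3)
im=read_camera("wrist"); cv2.imwrite("pics/w2.png",im[:,:,::-1])
im=read_camera("scene"); cv2.imwrite("pics/s2.png",cv2.resize(im[120:270,160:360,::-1],None,fx=4,fy=4))
print(read_time_s(),read_eef_pos(),read_finger_gap(),read_ft_force(),read_ft_torque())
p=camera_params("wrist");q=[.5464,.0639,-.366];print([proj(p,w(q,F[k]))[0].round(1).tolist() for k in F])
E
python3 s5.py
```

```text
6.0 [0.5465222  0.06387636 0.15522102] 0.05205087542756897 [ 0.51087764 -0.50993109 -0.43081204] [-0.01830992 -0.03709064 -0.05446631]
[[335.1, 240.2], [225.4, 240.1], [280.2, 416.3], [280.2, 363.4], [280.2, 196.9]]
```

View pics/w2.png

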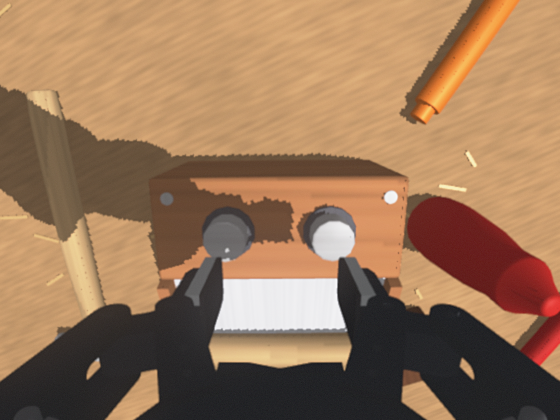

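View pics/s2.png

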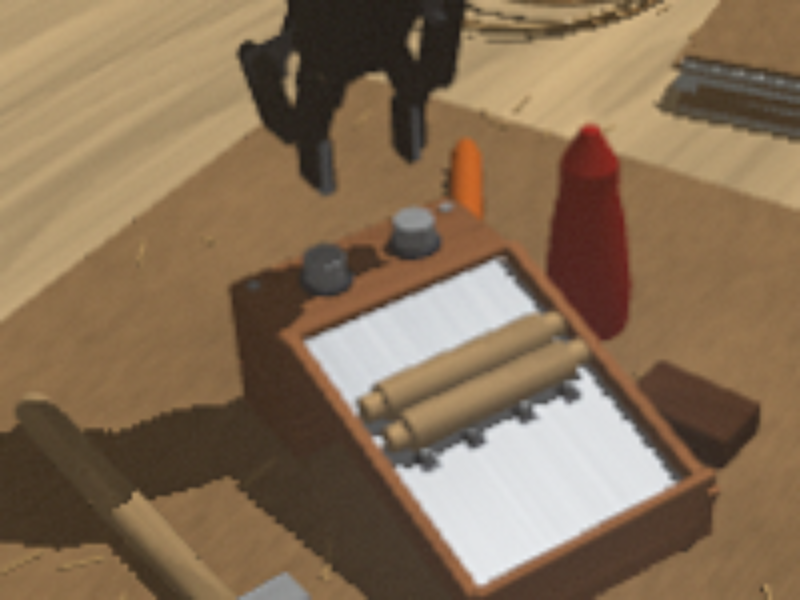

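The fingertips hang over the two discs: tips in the wrist view at about (207,265) and (353,265), at roughly 35 mm half spacing. The path down is clear. I'll descend in steps watching the force.

```bash
cat > s6.py <<'E'
from bench import *
from geo import *
a=-.366+np.pi;o=[np.cos(a/2),np.sin(a/2),0,0]
b=np.mean([read_ft_force()[2] for _ in range(5)])
z=.155;zc=None
for i in range(30):
    z-=.003; movel([.5464,.0639,z],o,speed=.03); pause(.1)
    f=read_ft_force()[2]-b; print(round(z,4),round(read_eef_pos()[2],4),round(f,2),read_ft_torque().round(3))
    if f>1.5: break
print(read_time_s())
im=read_camera("scene"); cv2.imwrite("pics/s3.png",cv2.resize(im[120:270,160:360,::-1],None,fx=4,fy=4))
E
python3 s6.py
```

```text
0.152 0.1518 0.28 [-0.009 -0.012  0.025]
0.149 0.1489 -0.06 [-0.01   0.016 -0.013]
0.146 0.1459 -0.11 [-0.003 -0.05  -0.031]
0.143 0.1429 0.63 [-0.014  0.029 -0.033]
0.14 0.1399 0.28 [ 0.052  0.035 -0.059]
0.137 0.1369 1.08 [ 0.015  0.025 -0.025]
0.134 0.1339 0.71 [ 0.023 -0.018 -0.033]
0.131 0.1309 0.18 [0.025 0.016 0.035]
0.128 0.1279 0.91 [-0.014 -0.012  0.057]
0.125 0.1249 1.08 [ 0.001  0.034 -0.009]
0.122 0.1219 0.29 [-0.079 -0.023  0.028]
0.119 0.119 0.66 [ 0.023 -0.022  0.011]
0.116 0.1159 0.08 [-0.015  0.002  0.01 ]
0.113 0.113 0.02 [0.013 0.001 0.011]
0.11 0.1104 2.43 [ 0.012 -0.146  0.034]
11.25
```

View pics/s3.png

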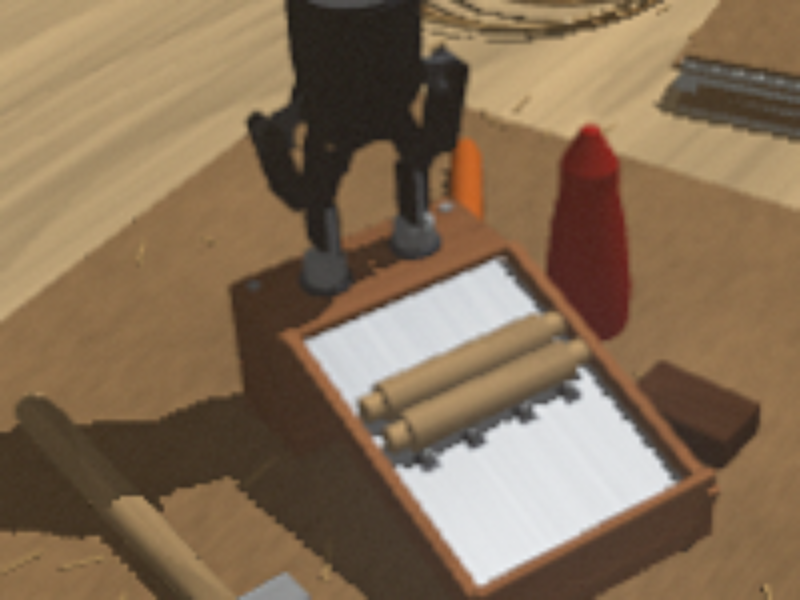

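```bash
cat > s7.py <<'E'
from bench import *
from geo import *
im=read_camera("wrist"); cv2.imwrite("pics/w3.png",im[:,:,::-1])
print(np.mean([read_ft_force() for _ in range(8)],0),np.mean([read_ft_torque() for _ in range(8)],0),read_eef_pos(),read_finger_gap(),read_time_s())
p=camera_params("wrist");q=[.5464,.0639,-.366]
for z in(.115,.099):print([proj(p,w(q,[0,y,z]))[0].round(1).tolist() for y in(-.045,-.032,-.019,.019,.032,.045)])
im=cv2.imread("pics/w3.png")[190:340,180:380];cv2.imwrite("pics/w3c.png",cv2.resize(im,None,fx=4,fy=4))
E
python3 s7.py
```

```text
[1.35658917 0.98404347 1.1251177 ] [ 0.04361322 -0.21043548  0.05357906] [0.54692308 0.06405743 0.11034706] 0.05218412554850308 11.35
[[181.2, 273.0], [209.4, 273.2], [237.8, 273.3], [321.4, 273.3], [349.9, 273.2], [378.1, 273.0]]
[[190.1, 259.1], [215.8, 259.2], [241.6, 259.3], [317.6, 259.3], [343.5, 259.2], [369.2, 259.1]]
```

View pics/w3c.png

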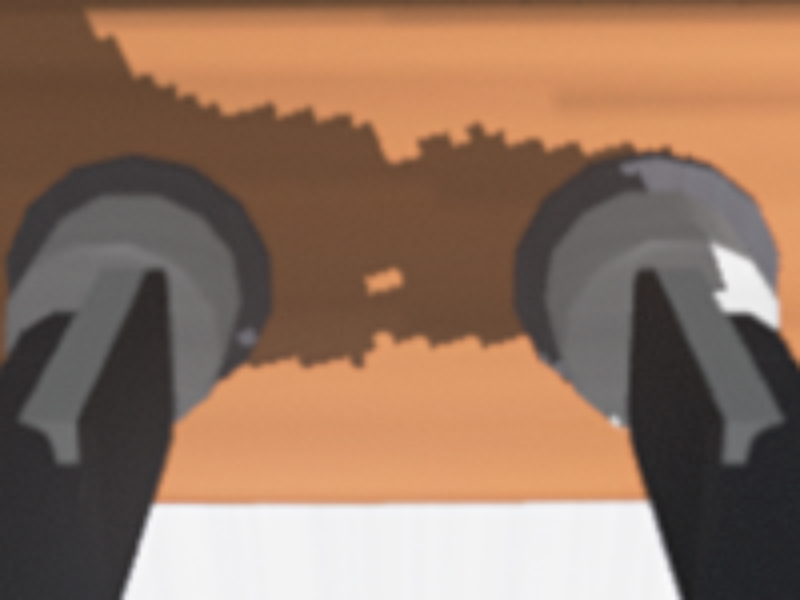

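View pics/w3.png

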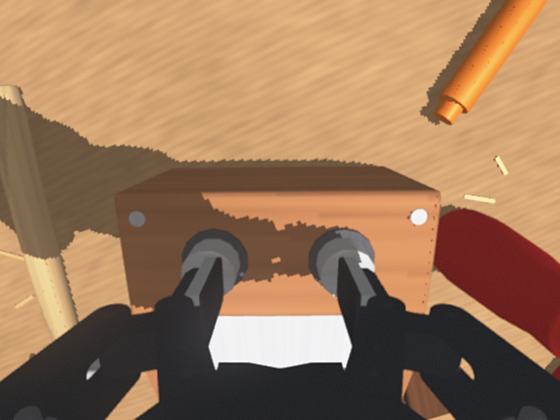

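Both fingertips sit on the discs near their centres. The discs are only just touched and the rungs are still held, so I'll press on.

```bash
cat > s8.py <<'E'
from bench import *
from geo import *
a=-.366+np.pi;o=[np.cos(a/2),np.sin(a/2),0,0]
for z in (.108,.106,.104,.102):
    movel([.5464,.0639,z],o,speed=.03)
    fs=[]
    for _ in range(4): pause(.04); fs.append(np.r_[read_ft_force(),read_ft_torque()])
    print(round(z,4),read_eef_pos().round(4),np.mean(fs,0).round(2))
print(read_time_s(),read_finger_gap())
im=read_camera("scene"); cv2.imwrite("pics/s4.png",cv2.resize(im[120:270,160:360,::-1],None,fx=4,fy=4))
E
python3 s8.py
```

```text
0.108 [0.5469 0.064  0.1083] [ 1.09  0.93  2.17  0.08 -0.31  0.02]
0.106 [0.5469 0.0641 0.1062] [ 2.19  0.57  3.26  0.14 -0.43  0.  ]
0.104 [0.5468 0.064  0.1042] [ 1.87  0.58  4.44  0.12 -0.51  0.01]
0.102 [0.5468 0.064  0.1024] [ 1.99  0.59  5.44  0.12 -0.45 -0.  ]
13.0167 0.05213179339270924
```

View pics/s4.png

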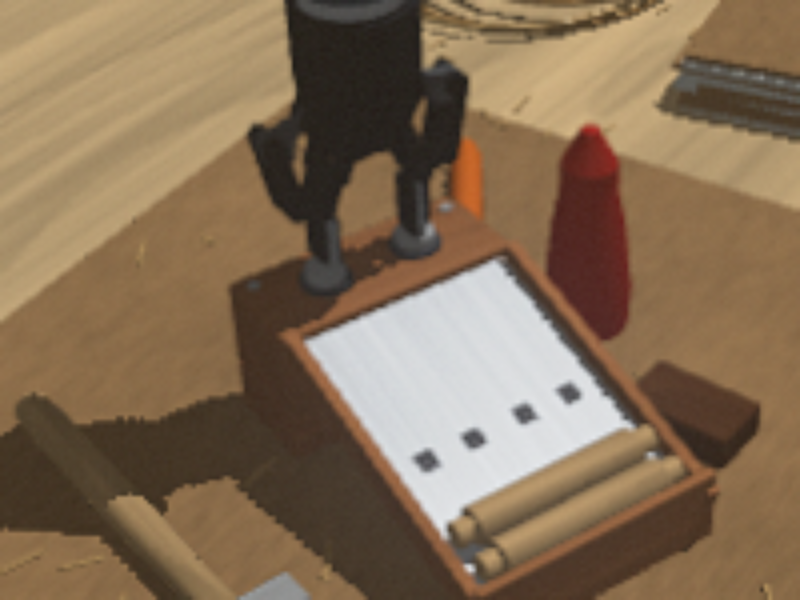

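The picture shows both rungs rolled down against the end stop, centres about (555,485) and (585,515) in the crop, and the pins flush. I'll hold a little longer, then retreat straight up.

```bash
cat > s9.py <<'E'
from bench import *
from geo import *
a=-.366+np.pi;o=[np.cos(a/2),np.sin(a/2),0,0]
pause(.8)
print(read_ft_force(),read_eef_pos())
for n in ("rung_front","rung_rear"):print(n,[(np.round(d["at"],1).tolist(),round(d["confidence"],2)) for d in (read_camera("scene") is not None and tip_of("scene",n))])
movel([.5464,.0639,.13],o,speed=.04)
movel([.5464,.0639,.26],o,speed=.12)
pause(.5)
im=read_camera("scene"); cv2.imwrite("pics/s5.png",cv2.resize(im[120:270,160:360,::-1],None,fx=4,fy=4))
im=read_camera("wrist"); cv2.imwrite("pics/w5.png",im[:,:,::-1])
q=[.5464,.0639,-.366];p=camera_params("wrist");s=camera_params("scene")
for n,x,z in(("rung_front",.213,.0465),("rung_rear",.190,.0535)):
    for c,cp in(("scene",s),("wrist",p)):
        print(n,c,proj(cp,w(q,[x,0,z]))[0].round(1),[(np.round(d["at"],1).tolist(),round(d["confidence"],2)) for d in tip_of(c,n)])
print(read_time_s(),read_ft_force(),read_eef_pos())
E
python3 s9.py
```

```text
[2.33111964 0.98265872 5.8370678 ] [0.54678111 0.06401318 0.10239961]
rung_front [([301.3, 240.3], 0.71), ([282.6, 329.5], 0.64)]
rung_rear [([376.1, 201.6], 0.89), ([301.1, 239.4], 0.77)]
rung_front scene [304.3 249.2] [([303.2, 251.2], 0.95), ([282.6, 330.0], 0.83), ([277.1, 167.5], 0.68)]
rung_front wrist [280.1 352. ] [([279.4, 350.9], 0.86), ([417.6, 65.4], 0.7)]
rung_rear scene [298.2 241.1] [([377.2, 199.5], 0.87), ([298.8, 241.0], 0.79)]
rung_rear wrist [280.1 340. ] [([281.3, 342.3], 0.75), ([493.6, 291.6], 0.56)]
16.95 [ 0.86239699  0.80469902 -0.61802097] [0.54644701 0.06388375 0.26004304]
```

View pics/s5.png

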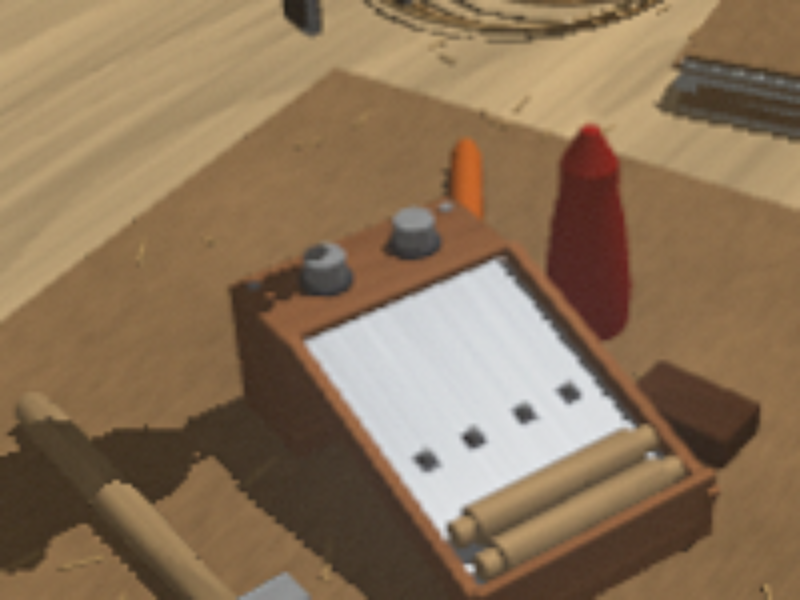

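View pics/w5.png

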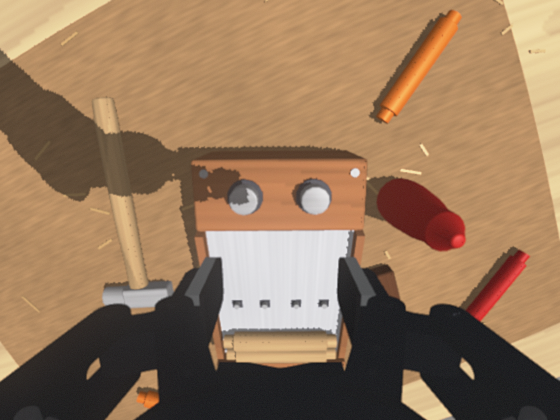

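```bash
python3 - <<'E'
import cv2
r=[]
a=cv2.imread("pics/s2.png");
for n in("s2","s4","s5"):
    r.append(cv2.imread(f"pics/{n}.png")[180:320,260:460])
print([float(cv2.absdiff(r[0],x)[:, 110:].mean()) for x in r])
cv2.imwrite("pics/cmp.png",cv2.resize(cv2.hconcat(r),(780,182)))
E
cat > s10.py <<'E'
from bench import *
sign_off();print(read_time_s())
E
```

```text
[0.0, 13.455820105820106, 2.3135714285714286]
```

View pics/cmp.png

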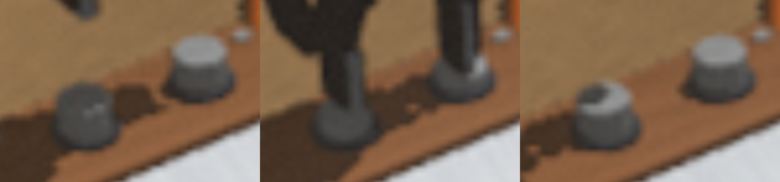

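The comparison shows the buttons at their original height before (left panel) and after (right panel), and pressed in the middle panel. I'm handing in.

```bash
python3 s10.py
```

```text
the job is handed in; nothing more can be done
the job is handed in; nothing more can be done
```

I pressed both buttons together, one under each fingertip, with the fingers 52 mm apart. I held them down until both rungs had rolled to the end stop, then for about another second, before lifting straight up. The job was handed in at about 17 s of the 34 s allowed; `sign_off` gives no verdict.

**Last checks**
- **Rungs:** both lie against the end stop. The networks' rung centres agree with the expected rest positions (feeder x 213 and 190 mm) to within about 2.5 px in the scene and wrist views.
- **Buttons:** both are back up, judged by comparing pictures from before and after.
- **Clearance:** the gripper is clear, with its TCP at 0.26 m height.
- **Bystanders:** I saw no change in the glue bottle, hammer or wooden block. I compared them only by eye and did not measure them.

**What disagreed**
- **Right button, top view:** the network's first position was about 5 px off, so I used the disc centres I measured in the wrist picture instead.
- **First contact:** it came at TCP height 0.110–0.113 m, lower than the 0.121–0.134 m expected from the stated fingertip lengths. I checked this in the picture before pressing on.
- **Sensor readings:** the force readings vary by about 0.5–1 N. At the hold they showed about 5.8 N, close to what the two springs should give.
- **Pins:** in the last picture they look much as they did when down, so I can't confirm they came back up. This is not part of the judging.

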